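# Hold a thickness gauge on the marked spot

## Task

The paint on the sloping white panel has to be measured at the red ring, but a small round tin was left standing on it: lift the tin off and set it down upright on the table, clear of the panel's rest and of the gauge's stand. Then take the yellow gauge out of its stand and hold its brass tip inside the red ring, the gauge square to the sloping panel, pressed gently so that the sprung tip goes in about half its travel and never hard. Finish holding the gauge there, still and pressed, and leave the other things on the table where they are.

Things in the scene. Friction and masses are not known exactly. Their poses are not given: they have to be found in the camera images.
- rest: Fixed plywood rest, base 124 (x) x 106 (y) mm, origin at the centre of its underside, z up. On top a white panel 100 x 90 mm on a board 116 x 106 mm slopes 18 degrees, rising towards the rest's +x; its face is 42 mm above the table over the origin, 24 mm at the board's low edge (-x), 60 mm at the high edge. Stands left or right; yaw 1.3 to 2.6 rad, so the panel faces the right or the far right seen from the robot.
- spot (a point): Centre of the marked spot on the panel's face: a red ring, 18 mm outside, 10.6 mm inside, with a black cross in it; 8 mm up the slope and 10 mm towards the rest's -y from the panel's middle. z is the panel's outward normal (18 degrees off vertical, leaning to the rest's -x), x points up the slope, y level across it. The tin hides it at first.
- tin: Loose grey round tin with a fixed screw lid, 54 mm diameter, 24 mm high, 50 g, standing on the sloping panel over the spot (so tilted with it). The origin is the centre of its underside, z is its axis, towards the lid. To set it down, mind the wooden tool chest with open drawers (86 mm high) that fills the left far side, beyond about x = 0.5 and y = 0.16; nearer the robot than that the table is free.
- stand: Fixed dark wooden stand for the gauge, 64 x 64 x 40 mm, origin at the centre of its underside; an 18 mm round hole goes down through its middle.
- gauge: Loose pen-like gauge, 100 g, upright in the stand. Origin at the end of the sprung tip when fully out, z along the gauge to its top. Along z: brass tip 6 mm thick 0-12 mm, steel nose 16 mm thick to 36, black collar 34 mm wide to 41 (sits on the stand's top, nose hangs in the hole: lift 45 mm straight up to free it), yellow barrel 22 x 22 mm, sides along x and y, to 116 (grasp it).
- tip_point (a point): The outer end of the gauge's brass tip; it moves with the tip. z as the gauge's.
- gauge_tip (a joint): How far the sprung tip is pushed into the gauge, in m: 0 fully out, 0.010 fully in. The spring pushes with 1 N at the start of travel, 3.5 N at 0.005 and 6 N at 0.010; beyond that it is a hard stop.
- block: Loose aluminium doming block with round cups, 52 x 52 x 26 mm, a bystander; origin at the centre of its underside.
- stone: Loose dark slip stone, 20 x 52 (y) x 9 mm, a bystander; origin at the centre of its underside.
- scriber: Loose red-handled scribe lying along its y, 22 x 96 x 22 mm, a bystander; origin at the centre of its underside.
Not all that is in view belongs to the job. Leave any black or blue look-alike of the tin alone.

How it is judged:
By the outcome, as a careful person would: the job done as asked, in the order asked, and still so for the second after the job is handed in, while the arm keeps its last pose, push and grip.
It also fails if it takes over 61 s, if anything falls off the work surface, if the arm or the gripper's body presses on something with over 40 N, if the wrist force passes 120 N, or if a joint passes its speed limit or range.

## Robot

A 7-joint arm with a two-finger parallel gripper is mounted at the origin on the work surface; the furniture and walls round the work are solid. World frame = base frame: x ahead of the robot, y to its left, z up, the work surface at z = 0. Lengths are in m, angles in rad, forces in N, time in s.
With the tool pointing down it reaches from about 0.4 to 0.85 m from the base axis. Payload 10.4 kg.
Tool frame: the origin (TCP) lies on the centre line of the jaws, within the pads' length; the fingertips stand 11 mm ahead of it and the grasp point (between the pads) lies 8 mm behind it (manip.finger_overhang is the distance from the TCP to the fingertips, in m); z points along the fingers, y is the line along which they close (so a half turn about z gives the same grasp; the last joint's range is limited). The gripper opens to 85 mm and grips with 20 to 120 N. Pads are 22 mm wide; open, the fingers measure 114 mm over their backs; the gripper's body (76 mm by 85 mm) begins 54 mm behind the grasp point. The pads swing forward as they close: fully open they stand 13 mm farther back than shut.
Start: joints at [1.241, 0.332, -0.065, 1.46, 0.022, 1.35, -0.088], TCP at [0.189, -0.596, 0.242] pointing down, gripper open.
Joint ranges: [-2.6, 2.6], [-0.5, 2.12], [-1.47, 1.34], [0.16, 2.42], [-1.27, 4.41], [0.06, 2.06], [-2.6, 2.6]. Speed limits (rad/s): [2.22, 2.22, 2.79, 2.79, 3.14, 3.14, 3.14].

## Interface

Orientations are given as a unit quaternion [x, y, z, w].
In Python, from workcell import manip, imaging, workorder gives the robot as it stands.
- The arm moves only by the tool jog_arm, never from a script. Its argument "deltas" is a list of rows, each an object with "gripper": the opening, from 0 (shut) to 1 (fully open); "offset": the shift along the tool's x, y, z in m, a list of three; "rotation": the turn, a rotation vector about the tool's x, y, z in degrees, a list of three. In form: [{"gripper": gripper, "offset": [tx, ty, tz], "rotation": [ax, ay, az]}, ...]. A call has 1 to 20 rows; each row shifts and turns the commanded pose from where the row before left it, along the tool's axes as they then stand; what a row does not reach is not made up. A row lasts 1/10 s, in which the tool goes at most 50 mm and 8.59 degrees, less where a joint would pass 70% of its speed; a pose out of reach is approached as far as the arm can. A call with a gripper value outside its range is refused whole. The fingers move at their own pace and stop on an object; "newtons" is the grip in N (left out, the last holds). Time passes only in rows, so rows that do not move let the fingers close. It gives the time, the measured TCP pose, the force, the opening and the grip force at its end, in the units of the state.
- manip.get_obs(): the state, without advancing time (a new reading comes with each control period).
- imaging.camera(name): name is "scene" or "top" or "wrist"; returns the picture (420x560x3 uint8, blue, green, red); there is no depth.
- imaging.camera_model(name): a dict with "camera_matrix" (3x3 intrinsics, pixels), "world_to_cam" (4x4, takes a point from world to camera coordinates); the wrist camera has in their place "hand_eye" (4x4, takes a point from camera to tool coordinates, whose origin is the TCP and whose axes are the flange's). Camera axes: x right, y up, looking along -z (the intrinsics and any distortion apply to the point x, -y, -z); pixel columns grow to the right and rows downward; lengths in m; the calibration is good to about 2 mm. The wrist camera is an equidistant fisheye: a pixel r from the principal point sees the ray r / f radians off the axis. A picture is of the moment at which its call begins: read the wrist's pose just before it. camera_model takes no time and is no camera call.
- workorder.hand_in(): hands the job in; it is judged then, once.
The state is a dict: "clock": time; "joint_pos": joint angles; "joint_velocities": joint speeds; "tau": joint torques, N m; "position": TCP position; "ee_rot": TCP orientation; "ft_force": force on the tool from outside, world axes, zero at the start; "torque": the same for the moment, N m; "grip_width": opening from 0.0 (shut) to 1.0 (fully open); "grasp_force": force on a finger pad.
Only numpy, scipy, OpenCV 4.12 (cv2) and the standard library are available. Lean on these libraries where they do the work, as an engineer would, in place of code of your own. Each camera call takes 0.05 s, during which the arm holds its last target. There are 200 camera calls.

## Working session

There is one attempt and no reset: what is moved stays moved. The work goes in short steps, Python scripts to look and compute and a tool call to move; the robot and the scene stay as the last step left them, time stands still between calls to the robot, and variables do not carry over. Pictures are saved under pics/ and viewed, at most 10 in all, crops included, and the job is handed in when it is done.

Besides the shell and the picture viewer there is one more tool, called after "Request:" as name(argument=value, ...), one argument or row to a line, values as JSON. jog_arm: Moves the arm, as the interface text tells. Its arguments: {"type":"object","properties":{"deltas":{"type":"array","items":{"type":"object","properties":{"gripper":{"type":"number"},"offset":{"type":"array","items":{"type":"number"}},"rotation":{"type":"array","items":{"type":"number"}}}}},"newtons":{"type":"number"}},"required":["deltas"]}

```bash
mkdir -p pics
python3 - <<'E'
from workcell import manip, imaging
import cv2,numpy as np
print(manip.get_obs())
for n in("scene","top"):
    cv2.imwrite(f"pics/{n}0.png",imaging.camera(n)); print(n,imaging.camera_model(n))
print(imaging.camera_model("wrist"),manip.finger_overhang)
a=cv2.imread("pics/scene0.png");b=cv2.imread("pics/top0.png")
E
```

```text
{'clock': 0.0, 'joint_pos': array([ 1.24139746,  0.33286744, -0.06468309,  1.46096578,  0.02160731,
        1.3498581 , -0.08849125]), 'joint_velocities': array([ 0.00138822, -0.00044066, -0.00070856,  0.00067591, -0.00069343,
        0.00055338, -0.00038359]), 'tau': array([-1.02158188e-03, -6.25453520e+01,  4.84384771e-02, -3.91599226e+01,
        1.59966841e-02,  9.97716357e-03, -1.46521506e-05]), 'position': array([ 0.18863181, -0.59548085,  0.24150695]), 'ee_rot': array([ 9.88255905e-01,  1.52806330e-01, -1.45149049e-04, -6.86351709e-04]), 'ft_force': array([-0.01345909, -0.55130089, -0.08577226]), 'torque': array([-0.03866762,  0.00281578, -0.05473569]), 'grasp_force': 0.0, 'grip_width': 0.9997833723495203}
scene {'camera_matrix': array([[457.04111831,   0.        , 279.02131018],
       [  0.        , 457.04111831, 209.02907851],
       [  0.        ,   0.        ,   1.        ]]), 'world_to_cam': array([[-0.79025549, -0.6127756 , -0.00152345,  0.35871952],
       [ 0.24735764, -0.32127312,  0.91411038, -0.23465167],
       [-0.56063398,  0.72200391,  0.40546258, -0.71466149],
[... 335 characters left out ...]
11, -0.16148315,  0.30141217, -0.51260029],
       [-0.29588982,  0.05780358,  0.95347153, -1.03538271],
       [ 0.        ,  0.        ,  0.        ,  1.        ]])}
{'camera_matrix': array([[325.1922621 ,   0.        , 278.39624711],
       [  0.        , 325.1922621 , 209.91039561],
       [  0.        ,   0.        ,   1.        ]]), 'hand_eye': array([[ 2.21742737e-04,  9.52596961e-01,  3.04235074e-01,
         7.76477796e-02],
       [ 9.99999896e-01, -3.32154002e-04,  3.11161294e-04,
        -1.15819958e-03],
       [ 3.97464201e-04,  3.04234973e-01, -9.52596936e-01,
        -1.30981720e-01],
       [ 0.00000000e+00,  0.00000000e+00,  0.00000000e+00,
         1.00000000e+00]])} 0.011
```

View pics/top0.png

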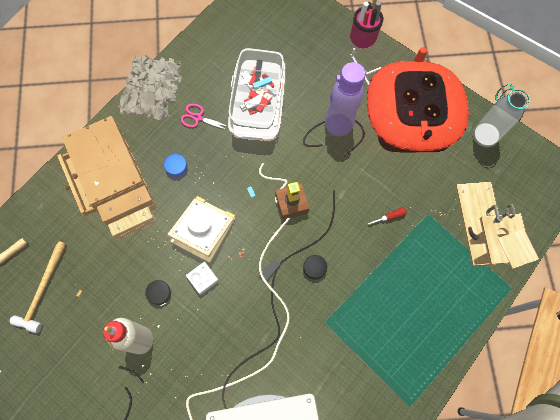

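View pics/scene0.png

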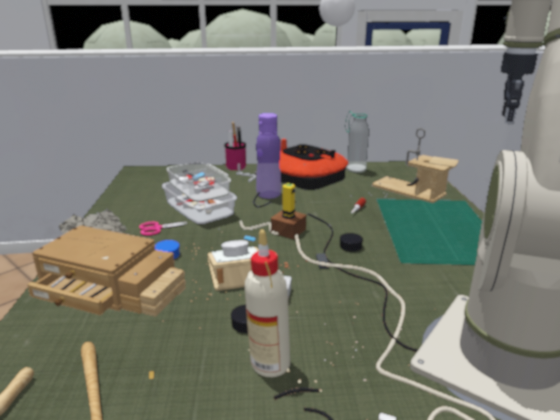

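```bash
cat > h.py <<'E'
from workcell import manip, imaging
import cv2,numpy as np
from scipy.spatial.transform import Rotation as R
def ray(n,u,v):
    m=imaging.camera_model(n);K=m["camera_matrix"];W=m["world_to_cam"]
    d=np.array([(u-K[0,2])/K[0,0],-(v-K[1,2])/K[1,1],-1]);Rt=W[:3,:3].T
    return -Rt@W[:3,3],Rt@d
def onz(n,u,v,z):
    o,d=ray(n,u,v);return o+d*(z-o[2])/d[2]
def proj(n,P):
    m=imaging.camera_model(n);K=m["camera_matrix"];W=m["world_to_cam"]
    p=W[:3,:3]@np.asarray(P)+W[:3,3];return K[0,0]*p[0]/-p[2]+K[0,2],K[1,1]*p[1]/p[2]+K[1,2]
def wray(u,v,pos,q):
    m=imaging.camera_model("wrist");K=m["camera_matrix"];H=m["hand_eye"]
    x,y=(u-K[0,2])/K[0,0],(v-K[1,2])/K[1,1];t=np.hypot(x,y)+1e-9
    d=np.array([x/t*np.sin(t),-y/t*np.sin(t),-np.cos(t)]);Q=R.from_quat(q).as_matrix()
    return pos+Q@H[:3,3],Q@H[:3,:3]@d
def wproj(P,pos,q):
    m=imaging.camera_model("wrist");K=m["camera_matrix"];H=m["hand_eye"]
    p=H[:3,:3].T@(R.from_quat(q).as_matrix().T@(np.asarray(P)-pos)-H[:3,3])
    r=np.hypot(p[0],p[1]);t=np.arctan2(r,-p[2]);return K[0,0]*t*p[0]/r+K[0,2],-K[0,0]*t*p[1]/r+K[1,2]
def onplane(o,d,P,n): return o+d*((np.asarray(P)-o)@n)/(d@n)
E
python3 - <<'E'
from h import *
a=cv2.imread("pics/top0.png");c=a[150:310,140:340]
cv2.imwrite("pics/c1.png",cv2.resize(c,None,fx=3.75,fy=3.75,interpolation=cv2.INTER_CUBIC))
for nm,u,v,z in[("tin",200,219,.066),("gauge",293,187,.12),("blk",202,277,.026),("black1",158,292,.02),("black2",315,267,.02),("blue",176,165,.02)]: print(nm,onz("top",u,v,z).round(3))
E
```

```text
tin [0.518 0.066 0.066]
gauge [ 0.538 -0.146  0.12 ]
blk [0.396 0.082 0.026]
black1 [0.38  0.183 0.02 ]
black2 [ 0.376 -0.171  0.02 ]
blue [0.677 0.109 0.02 ]
```

View pics/c1.png

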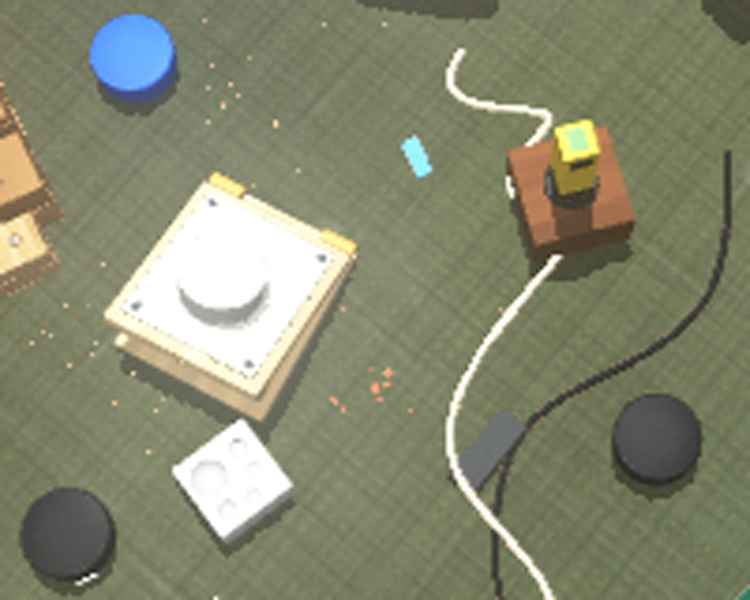

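Tin candidates in the top view: a light grey one on the panel (199,223), a blue one (176,165), and black ones at (158,292) and (315,267). Only the grey one stands on the white panel, as described, and the crop confirms it. The board's low edge has the yellow stops and faces far right, so the yaw is about 2.5. Next I compute the rest pose from the board corners.

```bash
cat >> h.py <<'E'
def rel(P,Rm,cur=None):
    "offset in tool frame and rotvec deg from current pose to target"
    s=manip.get_obs() if cur is None else cur
    Q=R.from_quat(s["ee_rot"])
    return (Q.inv().apply(np.asarray(P)-s["position"])).round(4),np.degrees((Q.inv()*R.from_matrix(Rm)).as_rotvec()).round(2)
def restframe(yaw):
    b=np.radians(18);x=np.array([np.cos(yaw),np.sin(yaw),0]);z=np.array([0,0,1.])
    y=np.cross(z,x);up=x*np.cos(b)+z*np.sin(b);n=np.cross(up,y);return x,y,up,n
E
python3 - <<'E'
from h import *
c=[(215,178,.024),(355,250,.024),(262,395,.06),(107,315,.06)]
P=[onz("top",140+u/3.75,150+v/3.75,z) for u,v,z in c]
for p in P: print(p.round(4))
P=np.array(P);cen=P.mean(0);d=P[2]+P[3]-P[0]-P[1];yaw=np.arctan2(d[1],d[0])
e=P[0]-P[1];e2=P[3]-P[2];print(cen,yaw,[np.arctan2(v[1],v[0])+0 for v in(e,e2)],np.linalg.norm(d)/2)
x,y,up,n=restframe(yaw)
spot=np.array([*cen[:2],.042])+8e-3*up-10e-3*y
print("spot",spot,"n",n,"y",y,"pred tin top px",proj("top",spot+.024*n))
Rm=np.stack([up,-y,-n],1)
print(rel(spot+n*.15,Rm))
print("place",onz("top",224,166,0),"blue",onz("top",175,165,.02))
E
```

```text
[0.5847 0.0688 0.024 ]
[ 0.5233 -0.0105  0.024 ]
[0.4337 0.0557 0.06  ]
[0.4971 0.1395 0.06  ]
[0.50970417 0.06336633 0.042     ] 2.483854807225918 [np.float64(0.9115164981818398), np.float64(0.9224136765949644)] 0.11760603031106634
spot [0.50979629 0.07593136 0.04447214] n [ 0.244549   -0.1889108   0.95105652] y [-0.6113282  -0.79137717  0.        ] pred tin top px (np.float64(197.51585858575777), np.float64(220.19038507443392))
(array([ 0.5354, -0.5049,  0.0551]), array([  19.52,   10.16, -123.52]))
place [ 0.66337169 -0.00376124  0.        ] blue [0.67722978 0.11143916 0.02      ]
```

Request:
jog_arm(
  deltas=[
    {"offset":[0.0268,-0.0252,0.0027]},
    {"offset":[0.0268,-0.0252,0.0027]},
    {"offset":[0.0268,-0.0252,0.0027]},
    {"offset":[0.0268,-0.0252,0.0027]},
    {"offset":[0.0268,-0.0252,0.0027]},
    {"offset":[0.0268,-0.0252,0.0027]},
    {"offset":[0.0268,-0.0252,0.0027]},
    {"offset":[0.0268,-0.0252,0.0027]},
    {"offset":[0.0268,-0.0252,0.0027]},
    {"offset":[0.0268,-0.0252,0.0027]},
    {"offset":[0.0268,-0.0252,0.0027]},
    {"offset":[0.0268,-0.0252,0.0027]},
    {"offset":[0.0268,-0.0252,0.0027]},
    {"offset":[0.0268,-0.0252,0.0027]},
    {"offset":[0.0268,-0.0252,0.0027]},
    {"offset":[0.0268,-0.0252,0.0027]},
    {"offset":[0.0268,-0.0252,0.0027]},
    {"offset":[0.0268,-0.0252,0.0027]},
    {"offset":[0.0268,-0.0252,0.0027]},
    {"offset":[0.0268,-0.0252,0.0027]},
  ],
)

```text
schema error: expected keys gripper, offset, rotation
```

Request:
jog_arm(
  deltas=[
    {"rotation":[1.2,0.6,-7.7]},
    {"rotation":[1.2,0.6,-7.7]},
    {"rotation":[1.2,0.6,-7.7]},
    {"rotation":[1.2,0.6,-7.7]},
    {"rotation":[1.2,0.6,-7.7]},
    {"rotation":[1.2,0.6,-7.7]},
    {"rotation":[1.2,0.6,-7.7]},
    {"rotation":[1.2,0.6,-7.7]},
    {"rotation":[1.2,0.6,-7.7]},
    {"rotation":[1.2,0.6,-7.7]},
    {"rotation":[1.2,0.6,-7.7]},
    {"rotation":[1.2,0.6,-7.7]},
    {"rotation":[1.2,0.6,-7.7]},
    {"rotation":[1.2,0.6,-7.7]},
    {"rotation":[1.2,0.6,-7.7]},
    {"rotation":[1.2,0.6,-7.7]},
  ],
)

```text
schema error: expected keys gripper, offset, rotation
```

Run:
```python
from h import *
s=manip.get_obs();im=imaging.camera("wrist");cv2.imwrite("pics/w1.png",im)
print(s["clock"],s["position"],s["ee_rot"],s["joint_pos"].round(2))
cen=np.array([.5097,.0634,.042]);x,y,up,n=restframe(2.487)
spot=cen+8e-3*up-10e-3*y
print(rel(spot+n*.15,np.stack([up,-y,-n],1)))
print("pred tin top",wproj(spot+.024*n,s["position"],s["ee_rot"]))
for a,b in((50,45),(50,-45),(-50,-45),(-50,45)):print(a,b,np.round(wproj(cen+a/1e3*up+b/1e3*y,s["position"],s["ee_rot"]),1))
```

```text
0.1 [ 0.18865939 -0.59550354  0.24159436] [ 9.88254860e-01  1.52813319e-01 -1.25364310e-04 -6.36581155e-04] [ 1.24  0.33 -0.06  1.46  0.02  1.35 -0.09]
(array([ 0.5354, -0.5051,  0.0551]), array([  19.55,   10.15, -123.69]))
pred tin top (np.float64(-42.05039076963709), np.float64(-94.1877560963714))
50 45 [-50.6 -58.2]
50 -45 [-56.4 -78.9]
-50 -45 [ -13.2 -114.2]
-50 45 [ -4.5 -96.6]
```

View pics/w1.png

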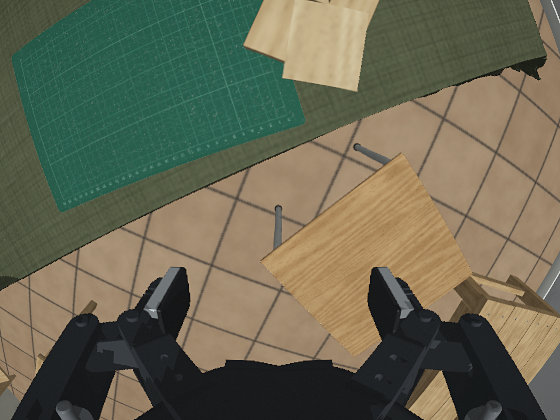

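The rows need all three keys, so the arm hasn't moved. The wrist picture still shows the start view.

Request:
jog_arm(
  deltas=[
    {"gripper":1,"rotation":[0,0,0],"offset":[0.0268,-0.0252,0.0027]},
    {"gripper":1,"rotation":[0,0,0],"offset":[0.0268,-0.0252,0.0027]},
    {"gripper":1,"rotation":[0,0,0],"offset":[0.0268,-0.0252,0.0027]},
    {"gripper":1,"rotation":[0,0,0],"offset":[0.0268,-0.0252,0.0027]},
    {"gripper":1,"rotation":[0,0,0],"offset":[0.0268,-0.0252,0.0027]},
    {"gripper":1,"rotation":[0,0,0],"offset":[0.0268,-0.0252,0.0027]},
    {"gripper":1,"rotation":[0,0,0],"offset":[0.0268,-0.0252,0.0027]},
    {"gripper":1,"rotation":[0,0,0],"offset":[0.0268,-0.0252,0.0027]},
    {"gripper":1,"rotation":[0,0,0],"offset":[0.0268,-0.0252,0.0027]},
    {"gripper":1,"rotation":[0,0,0],"offset":[0.0268,-0.0252,0.0027]},
    {"gripper":1,"rotation":[0,0,0],"offset":[0.0268,-0.0252,0.0027]},
    {"gripper":1,"rotation":[0,0,0],"offset":[0.0268,-0.0252,0.0027]},
    {"gripper":1,"rotation":[0,0,0],"offset":[0.0268,-0.0252,0.0027]},
    {"gripper":1,"rotation":[0,0,0],"offset":[0.0268,-0.0252,0.0027]},
    {"gripper":1,"rotation":[0,0,0],"offset":[0.0268,-0.0252,0.0027]},
    {"gripper":1,"rotation":[0,0,0],"offset":[0.0268,-0.0252,0.0027]},
    {"gripper":1,"rotation":[0,0,0],"offset":[0.0268,-0.0252,0.0027]},
    {"gripper":1,"rotation":[0,0,0],"offset":[0.0268,-0.0252,0.0027]},
    {"gripper":1,"rotation":[0,0,0],"offset":[0.0268,-0.0252,0.0027]},
    {"gripper":1,"rotation":[0,0,0],"offset":[0.0268,-0.0252,0.0027]},
  ],
)

```text
clock: 2.15
position: [0.548, 0.0477, 0.1881]
ee_rot: [0.988, 0.153, -0.0, 0.0]
ft_force: [0.9, -0.3, -0.0]
grip_width: 1.002
grasp_force: 0.0
```

Request:
jog_arm(
  deltas=[
    {"gripper":1,"offset":[0,0,0],"rotation":[1.2,0.6,-7.7]},
    {"gripper":1,"offset":[0,0,0],"rotation":[1.2,0.6,-7.7]},
    {"gripper":1,"offset":[0,0,0],"rotation":[1.2,0.6,-7.7]},
    {"gripper":1,"offset":[0,0,0],"rotation":[1.2,0.6,-7.7]},
    {"gripper":1,"offset":[0,0,0],"rotation":[1.2,0.6,-7.7]},
    {"gripper":1,"offset":[0,0,0],"rotation":[1.2,0.6,-7.7]},
    {"gripper":1,"offset":[0,0,0],"rotation":[1.2,0.6,-7.7]},
    {"gripper":1,"offset":[0,0,0],"rotation":[1.2,0.6,-7.7]},
    {"gripper":1,"offset":[0,0,0],"rotation":[1.2,0.6,-7.7]},
    {"gripper":1,"offset":[0,0,0],"rotation":[1.2,0.6,-7.7]},
    {"gripper":1,"offset":[0,0,0],"rotation":[1.2,0.6,-7.7]},
    {"gripper":1,"offset":[0,0,0],"rotation":[1.2,0.6,-7.7]},
    {"gripper":1,"offset":[0,0,0],"rotation":[1.2,0.6,-7.7]},
    {"gripper":1,"offset":[0,0,0],"rotation":[1.2,0.6,-7.7]},
    {"gripper":1,"offset":[0,0,0],"rotation":[1.2,0.6,-7.7]},
    {"gripper":1,"offset":[0,0,0],"rotation":[1.2,0.6,-7.7]},
  ],
)

```text
clock: 3.75
position: [0.5475, 0.0461, 0.188]
ee_rot: [0.32, 0.935, 0.047, -0.145]
ft_force: [-0.2, 0.7, 0.2]
grip_width: 1.001
grasp_force: 0.0
```

Run:
```python
from h import *
s=manip.get_obs();im=imaging.camera("wrist");cv2.imwrite("pics/w2.png",im)
print(s["clock"],s["position"],s["ee_rot"],s["joint_pos"].round(2))
cen=np.array([.5097,.0634,.042]);x,y,up,n=restframe(2.487)
spot=cen+8e-3*up-10e-3*y
print(rel(spot+n*.15,np.stack([up,-y,-n],1)))
print("pred tin top",wproj(spot+.024*n,s["position"],s["ee_rot"]))
for a,b in((50,45),(50,-45),(-50,-45),(-50,45)):print(a,b,np.round(wproj(cen+a/1e3*up+b/1e3*y,s["position"],s["ee_rot"]),1))
```

```text
3.75 [0.54749381 0.04612731 0.18798568] [ 0.31997921  0.93503819  0.04650971 -0.14544324] [ 0.67  0.59 -1.02  1.5   0.25  1.5   0.57]
(array([0.0014, 0.0006, 0.001 ]), array([-0.33,  0.37,  0.15]))
pred tin top (np.float64(279.2905349285087), np.float64(203.0610101947274))
50 45 [216.5 149.8]
50 -45 [319.3 148.9]
-50 -45 [315.9 253.4]
-50 45 [222.8 253.4]
```

View pics/w2.png

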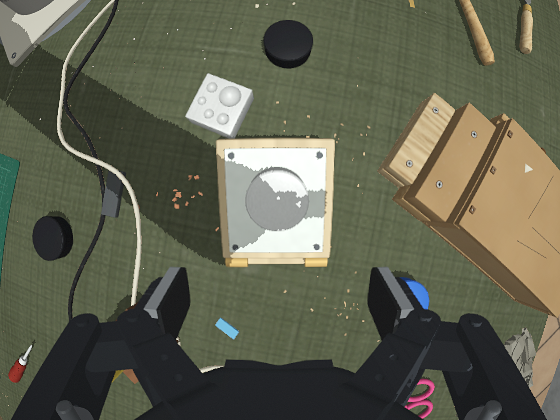

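The wrist view shows the tin's lid centred at about (277,199) on the panel. The panel screws are near (231,155), (319,155), (316,247) and (235,247). I refine both from these pixels.

Run:
```python
from h import *
im=cv2.imread("pics/w2.png");g=cv2.cvtColor(im,cv2.COLOR_BGR2GRAY)
pos=np.array([.54749381,.04612731,.18798568]);q=[.31997921,.93503819,.04650971,-.14544324]
x,y,up,n=restframe(2.487);c0=np.array([.5097,.0634,.042])
S=[]
for u,v in((231,155),(319,155),(316,247),(235,247)):
    w=255-g[v-6:v+7,u-6:u+7].astype(float);w=np.clip(w-w.min()-.6*np.ptp(w),0,None);Y,X=np.mgrid[v-6:v+7,u-6:u+7]
    p=((w*X).sum()/w.sum(),(w*Y).sum()/w.sum());P=onplane(*wray(*p,pos,q),c0,n);S.append(P);print(np.round(p,1),[((P-c0)@up*1e3).round(1),((P-c0)@y*1e3).round(1)])
S=np.array(S);cen=S.mean(0);d=S[0]+S[1]-S[2]-S[3];e=S[0]-S[1]+S[3]-S[2]
print("cen",cen,"yaw up",np.arctan2(d[1],d[0]),"yaw y",np.arctan2(-e[0],e[1]))
# tin lid via hough circle
b=cv2.resize(g[150:250,230:330],None,fx=4,fy=4,interpolation=cv2.INTER_CUBIC)
h=cv2.HoughCircles(b,cv2.HOUGH_GRADIENT,1.5,40,param1=80,param2=40,minRadius=105,maxRadius=145)
print(None if h is None else h[0][:4]/4+[230,150,0])
for u,v in((277.5,199),):
    P=onplane(*wray(u,v,pos,q),c0+.024*n,n);print("tin rel c0",(P-c0)@up,(P-c0)@y)
```

```text
[230.6 155.4] [np.float64(44.7), np.float64(32.6)]
[319.1 154.8] [np.float64(44.8), np.float64(-45.0)]
[316.1 246.7] [np.float64(-42.9), np.float64(-44.9)]
[234.7 246.9] [np.float64(-42.9), np.float64(32.9)]
cen [0.51271479 0.06874677 0.04228063] yaw up 2.4846349285205873 yaw y 2.4876192517325033
[[276.6875     199.6875      31.83749962]]
tin rel c0 0.01150644282211108 -0.008539303366574897
```

Run:
```python
from h import *
x,y,up,n=restframe(2.486);c0=np.array([.5097,.0634,.042])
T=c0+.0112*up-.008*y
Rm=np.stack([up,-y,-n],1)
print(T,rel(T+n*.015,Rm))
```

```text
[0.50613347 0.07623516 0.04546099] (array([ 0.0055, -0.0006,  0.136 ]), array([-0.35,  0.37,  0.2 ]))
```

Request:
jog_arm(
  deltas=[
    {"gripper":1,"offset":[0.001,0,0.015],"rotation":[-0.35,0.37,0.2]},
    {"gripper":1,"offset":[0.001,0,0.025],"rotation":[0,0,0]},
    {"gripper":1,"offset":[0.001,0,0.025],"rotation":[0,0,0]},
    {"gripper":1,"offset":[0.001,0,0.015],"rotation":[0,0,0]},
    {"gripper":1,"offset":[0,0,0],"rotation":[0,0,0]},
  ],
)

```text
clock: 4.3
position: [0.5238, 0.064, 0.1119]
ee_rot: [0.325, 0.933, 0.049, -0.148]
ft_force: [0.1, 0.2, 0.1]
grip_width: 1.003
grasp_force: 0.0
```

Run:
```python
from h import *
s=manip.get_obs();im=imaging.camera("wrist");cv2.imwrite("pics/w3.png",im)
x,y,up,n=restframe(2.486);c0=np.array([.5097,.0634,.042]);T=c0+.0112*up-.008*y
print(s["position"],rel(T+n*.015,np.stack([up,-y,-n],1)),"pred",wproj(T+.024*n,s["position"],s["ee_rot"]))
cv2.imwrite("pics/w3c.png",cv2.resize(im[100:400,80:480],None,fx=2,fy=2))
```

```text
[0.52380148 0.06397968 0.1119237 ] (array([ 0.0005, -0.0017,  0.0564]), array([ 0.1 ,  0.08, -0.8 ])) pred (np.float64(275.8104489342631), np.float64(246.22481245056068))
```

View pics/w3c.png

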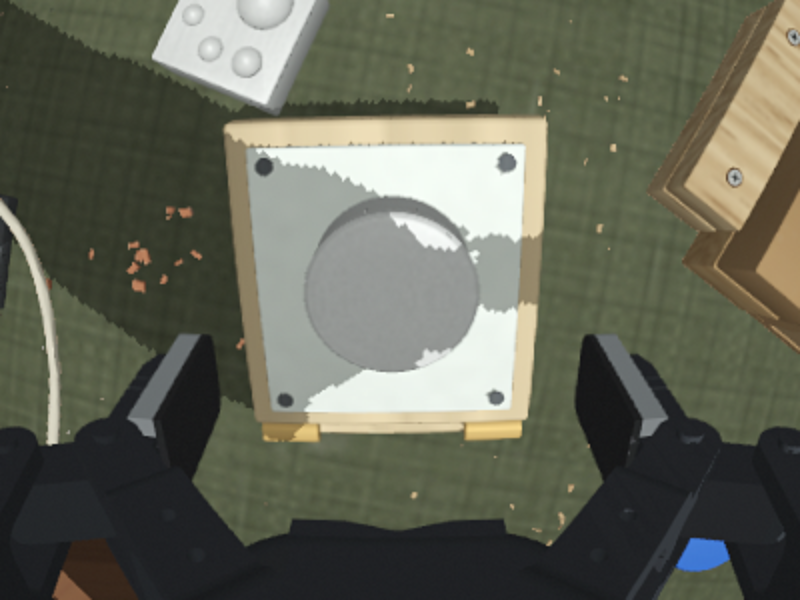

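The lid centre is at (276,245) and I predicted (276,246), so I descend and grasp.

Request:
jog_arm(
  newtons=30,
  deltas=[
    {"gripper":1,"offset":[0.0005,-0.001,0.02],"rotation":[0,0,0]},
    {"gripper":1,"offset":[0.0005,0,0.02],"rotation":[0,0,0]},
    {"gripper":1,"offset":[0,0,0.012],"rotation":[0,0,0]},
    {"gripper":1,"offset":[0,0,0.004],"rotation":[0,0,0]},
    {"gripper":0.4,"offset":[0,0,0],"rotation":[0,0,0]},
    {"gripper":0.4,"offset":[0,0,0],"rotation":[0,0,0]},
    {"gripper":0.4,"offset":[0,0,0],"rotation":[0,0,0]},
    {"gripper":0.4,"offset":[0,0,0],"rotation":[0,0,0]},
    {"gripper":0.4,"offset":[0,0,0],"rotation":[0,0,0]},
    {"gripper":0.4,"offset":[0,0,0],"rotation":[0,0,0]},
  ],
)

```text
clock: 5.35
position: [0.5112, 0.0741, 0.0614]
ee_rot: [0.325, 0.933, 0.05, -0.146]
ft_force: [1.5, -1.1, 6.0]
grip_width: 0.612
grasp_force: 31.1
```

Request:
jog_arm(
  deltas=[
    {"gripper":0.4,"offset":[0,0,-0.01],"rotation":[0,0,0]},
    {"gripper":0.4,"offset":[0,0,-0.02],"rotation":[0,0,0]},
    {"gripper":0.4,"offset":[0,0,-0.03],"rotation":[0,0,0]},
    {"gripper":0.4,"offset":[0,0,-0.03],"rotation":[0,0,0]},
    {"gripper":0.4,"offset":[0,0,-0.01],"rotation":[0,0,0]},
  ],
)

```text
clock: 5.85
position: [0.5363, 0.055, 0.1587]
ee_rot: [0.325, 0.933, 0.051, -0.145]
ft_force: [-0.4, -0.0, -0.7]
grip_width: 0.617
grasp_force: 31.6
```

Run:
```python
from h import *
s=manip.get_obs();im=imaging.camera("wrist");cv2.imwrite("pics/w4.png",im)
imt=imaging.camera("top");cv2.imwrite("pics/t4.png",imt)
print(s["position"],s["ee_rot"],s["grip_width"],s["grasp_force"])
# upright target: tool y kept
yaw=2.486;x,y,up,n=restframe(yaw);Rm=np.stack([x,-y,[0,0,-1]],1)
print(rel([.675,.0,.06],Rm))
```

```text
[0.53628635 0.05497207 0.15866945] [ 0.32465339  0.9332336   0.05084707 -0.14522331] 0.6165412588321711 31.59312129020691
(array([-0.1664,  0.0434,  0.0483]), array([  0.09, -17.77,  -0.79]))
```

Request:
jog_arm(
  deltas=[
    {"gripper":0.4,"offset":[0,0,0],"rotation":[0,-6,-0.3]},
    {"gripper":0.4,"offset":[0,0,0],"rotation":[0,-6,-0.3]},
    {"gripper":0.4,"offset":[0,0,0],"rotation":[0,-5.8,-0.2]},
    {"gripper":0.4,"offset":[-0.03,0.0105,0],"rotation":[0,0,0]},
    {"gripper":0.4,"offset":[-0.03,0.0105,0],"rotation":[0,0,0]},
    {"gripper":0.4,"offset":[-0.03,0.0105,0],"rotation":[0,0,0]},
    {"gripper":0.4,"offset":[-0.03,0.01,0],"rotation":[0,0,0]},
    {"gripper":0.4,"offset":[-0.028,0.01,0],"rotation":[0,0,0]},
    {"gripper":0.4,"offset":[0,0,0.03],"rotation":[0,0,0]},
    {"gripper":0.4,"offset":[0,0,0.03],"rotation":[0,0,0]},
    {"gripper":0.4,"offset":[0,0,0.03],"rotation":[0,0,0]},
    {"gripper":0.4,"offset":[0,0,0.02],"rotation":[0,0,0]},
    {"gripper":0.4,"offset":[0,0,0.015],"rotation":[0,0,0]},
    {"gripper":0.4,"offset":[0,0,0],"rotation":[0,0,0]},
  ],
)

```text
clock: 7.35
position: [0.6818, 0.0062, 0.028]
ee_rot: [0.321, 0.947, -0.0, -0.002]
ft_force: [0.2, 0.5, -0.1]
grip_width: 0.613
grasp_force: 31.8
```

Run:
```python
from h import *
s=manip.get_obs();print(s["position"],s["ft_force"],s["joint_pos"].round(2))
yaw=2.486;x,y,up,n=restframe(yaw);print(rel([.685,.005,.0175],np.stack([x,-y,[0,0,-1]],1)))
im=cv2.imread("pics/w4.png");pos=np.array([.53628635,.05497207,.15866945]);q=[.32465339,.9332336,.05084707,-.14522331]
def red(im):
    B,G,Rr=[im[...,i].astype(int) for i in range(3)];m=((Rr-G>50)&(Rr-B>50)).astype(np.uint8)
    N,_,st,c=cv2.connectedComponentsWithStats(m);return [(st[i].tolist(),c[i].round(1)) for i in range(1,N) if st[i][4]>12]
c0=np.array([.5097,.0634,.042]);c1=np.array([.5127,.0687,.0423])
for nm,c in(("c0",c0),("c1",c1)):
    sp=c+8e-3*up-10e-3*y;print(nm,sp,"pred",wproj(sp,pos,q),proj("top",sp))
print(red(im));print([r for r in red(cv2.imread("pics/t4.png")) if 160<r[1][0]<245 and 190<r[1][1]<260])
```

```text
[0.68176801 0.00619542 0.02796063] [ 0.24865615  0.5257905  -0.0684212 ] [ 0.48  0.8  -0.83  1.46  0.62  1.16  0.47]
(array([-0.0033,  0.001 ,  0.0104]), array([-0.09, -0.24,  0.07]))
c0 [0.50976517 0.0759652  0.04447214] pred (np.float64(277.65072530607927), np.float64(211.92383672956265)) (np.float64(197.19242105787922), np.float64(225.8563431274297))
c1 [0.51276517 0.0812652  0.04477214] pred (np.float64(285.0967160966469), np.float64(210.7658371408257)) (np.float64(194.67871912884104), np.float64(224.9453541259011))
[([275, 201, 22, 20, 215], array([285.3, 210.3])), ([165, 207, 6, 5, 23], array([167.5, 209. ])), ([163, 220, 5, 5, 20], array([165. , 221.9])), ([0, 380, 16, 22, 220], array([  6.5, 391.7])), ([410, 401, 17, 12, 80], array([417.8, 405.5])), ([422, 413, 14, 7, 53], array([429.2, 416.7]))]
[([192, 222, 8, 7, 22], array([195.5, 225.2]))]
```

Request:
jog_arm(
  deltas=[
    {"gripper":0.4,"offset":[0,0,0.006],"rotation":[0,-0.2,0]},
    {"gripper":0.4,"offset":[0,0,0.003],"rotation":[0,0,0]},
    {"gripper":0.4,"offset":[0,0,0.001],"rotation":[0,0,0]},
    {"gripper":0.4,"offset":[0,0,0.0005],"rotation":[0,0,0]},
    {"gripper":0.4,"offset":[0,0,0],"rotation":[0,0,0]},
  ],
)

```text
clock: 7.85
position: [0.6833, 0.0062, 0.0203]
ee_rot: [0.322, 0.947, -0.0, 0.001]
ft_force: [-0.6, -0.1, 0.2]
grip_width: 0.615
grasp_force: 31.8
```

Request:
jog_arm(
  deltas=[
    {"gripper":0.4,"offset":[0,0,0.001],"rotation":[0,0,0]},
    {"gripper":0.4,"offset":[0,0,0.001],"rotation":[0,0,0]},
    {"gripper":0.4,"offset":[0,0,0],"rotation":[0,0,0]},
    {"gripper":0.4,"offset":[0,0,0],"rotation":[0,0,0]},
  ],
)

```text
clock: 8.25
position: [0.6831, 0.0062, 0.0178]
ee_rot: [0.322, 0.947, -0.0, 0.001]
ft_force: [-0.9, -0.5, -0.4]
grip_width: 0.612
grasp_force: 31.8
```

Request:
jog_arm(
  deltas=[
    {"gripper":0.4,"offset":[0,0,0.001],"rotation":[0,0,0]},
    {"gripper":0.4,"offset":[0,0,0.0005],"rotation":[0,0,0]},
    {"gripper":0.4,"offset":[0,0,0],"rotation":[0,0,0]},
    {"gripper":0.4,"offset":[0,0,0],"rotation":[0,0,0]},
  ],
)

```text
clock: 8.65
position: [0.6833, 0.0062, 0.0169]
ee_rot: [0.322, 0.947, -0.0, 0.001]
ft_force: [-2.4, -0.6, 5.3]
grip_width: 0.614
grasp_force: 32.2
```

Request:
jog_arm(
  deltas=[
    {"gripper":0.7,"offset":[0,0,0],"rotation":[0,0,0]},
    {"gripper":0.8,"offset":[0,0,0],"rotation":[0,0,0]},
    {"gripper":0.85,"offset":[0,0,0],"rotation":[0,0,0]},
    {"gripper":0.85,"offset":[0,0,0],"rotation":[0,0,0]},
    {"gripper":0.85,"offset":[0,0,-0.01],"rotation":[0,0,0]},
    {"gripper":0.85,"offset":[0,0,-0.03],"rotation":[0,0,0]},
    {"gripper":0.85,"offset":[0,0,-0.04],"rotation":[0,0,0]},
    {"gripper":0.85,"offset":[0,0,-0.04],"rotation":[0,0,0]},
    {"gripper":0.85,"offset":[0,0,-0.04],"rotation":[0,0,0]},
    {"gripper":0.85,"offset":[0,0,-0.04],"rotation":[0,0,0]},
    {"gripper":0.85,"offset":[0,0,0],"rotation":[0,0,0]},
  ],
)

```text
clock: 9.75
position: [0.6848, 0.0075, 0.2237]
ee_rot: [0.322, 0.947, 0.002, 0.005]
ft_force: [1.1, 0.6, 0.5]
grip_width: 0.847
grasp_force: 0.0
```

Run:
```python
from h import *
s=manip.get_obs();im=imaging.camera("wrist");cv2.imwrite("pics/w5.png",im);t=imaging.camera("top");cv2.imwrite("pics/t5.png",t)
print(s["clock"],repr(s["position"]),repr(s["ee_rot"]))
def yel(im):
    h=cv2.cvtColor(im,cv2.COLOR_BGR2HSV);m=cv2.inRange(h,(22,130,90),(36,255,255))
    N,l,st,c=cv2.connectedComponentsWithStats(m);return [(st[i].tolist(),c[i].round(1)) for i in range(1,N) if st[i][4]>20]
print(yel(t),yel(im),sep="\n")
a=cv2.resize(t[140:250,150:350],None,fx=4,fy=4,interpolation=cv2.INTER_CUBIC)
cv2.imwrite("pics/t5c.png",a)
```

```text
9.75 array([0.68479306, 0.0075023 , 0.22369158]) array([0.32158068, 0.94686606, 0.00174953, 0.00524139])
[]
[([33, 162, 56, 44, 1256], array([ 61.9, 181.9]))]
```

View pics/w5.png

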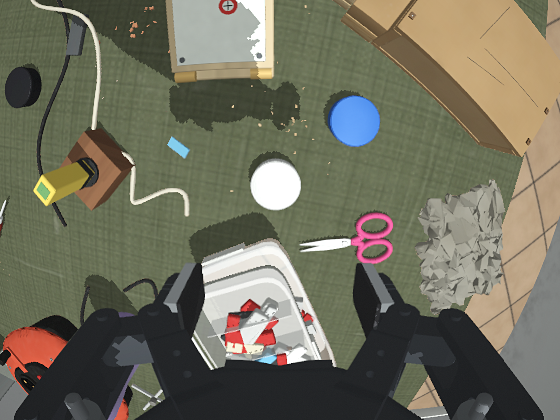

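The tin stands upright and clear at (275,185) and the ring is exposed at (228,6). Next I go above the gauge, whose barrel base is at (88,172).

Request:
jog_arm(
  deltas=[
    {"gripper":0.85,"offset":[0.003,-0.03,-0.002],"rotation":[0,0,0]},
    {"gripper":0.85,"offset":[0.003,-0.03,-0.002],"rotation":[0,0,0]},
    {"gripper":0.85,"offset":[0.003,-0.03,-0.002],"rotation":[0,0,0]},
    {"gripper":0.85,"offset":[0.003,-0.03,-0.002],"rotation":[0,0,0]},
    {"gripper":0.85,"offset":[0.003,-0.03,-0.002],"rotation":[0,0,0]},
    {"gripper":0.85,"offset":[0.003,-0.03,-0.002],"rotation":[0,0,0]},
    {"gripper":0.85,"offset":[0.003,-0.03,-0.002],"rotation":[0,0,0]},
    {"gripper":0.85,"offset":[0,0,0],"rotation":[0,0,7.5]},
    {"gripper":0.85,"offset":[0,0,0],"rotation":[0,0,7.5]},
    {"gripper":0.85,"offset":[0,0,0],"rotation":[0,0,7.5]},
    {"gripper":0.85,"offset":[0,0,0],"rotation":[0,0,7.5]},
    {"gripper":0.85,"offset":[0,0,0],"rotation":[0,0,7.5]},
    {"gripper":0.85,"offset":[0,0,0],"rotation":[0,0,7.5]},
    {"gripper":0.85,"offset":[0,0,0],"rotation":[0,0,7.5]},
    {"gripper":0.85,"offset":[0,0,0],"rotation":[0,0,0]},
  ],
)

```text
clock: 11.35
position: [0.5375, -0.1473, 0.2292]
ee_rot: [0.708, 0.706, -0.0, 0.0]
ft_force: [0.7, 0.6, -0.6]
grip_width: 0.853
grasp_force: 0.0
```

Run:
```python
from h import *
s=manip.get_obs();im=imaging.camera("wrist");cv2.imwrite("pics/w6.png",im)
print(s["clock"],repr(s["position"]),repr(s["ee_rot"]),s["joint_pos"].round(2))
cv2.imwrite("pics/w6c.png",cv2.resize(im[100:300,180:380],None,fx=3,fy=3,interpolation=cv2.INTER_CUBIC))
```

```text
11.35 array([ 0.53752815, -0.14730767,  0.22922882]) array([ 7.07973566e-01,  7.06238871e-01, -1.25878142e-04,  2.68098199e-04]) [ 0.91  0.3  -0.86  1.63  0.23  1.32  0.01]
```

View pics/w6c.png

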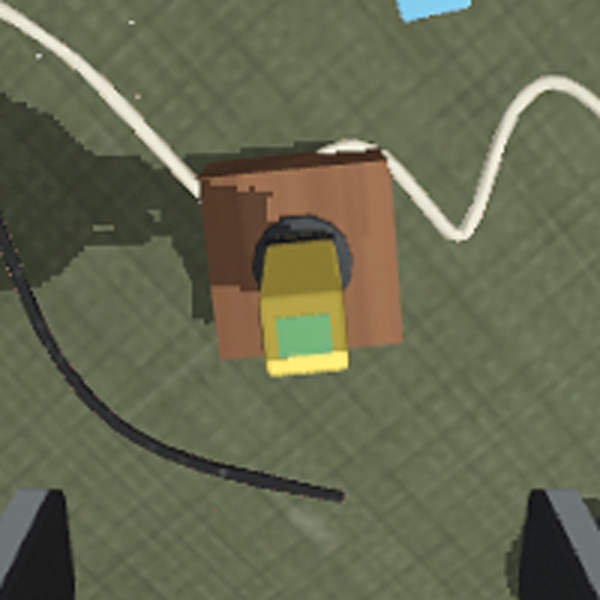

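The gauge's top face is centred at crop (306,335), which is pixel (282,212), turned about 5°. The stand shows the same turn.

Run:
```python
from h import *
s=manip.get_obs();pos,q=np.array([.53752815,-.14730767,.22922882]),[.707973566,.706238871,-1.25878e-4,2.681e-4]
f=lambda u,v,z:onplane(*wray(180+u/3,100+v/3,pos,q),np.array([0,0,z]),np.array([0,0,1.]))
P=[f(*p,.12) for p in((262,298),(345,290),(349,371),(269,376))]
c=np.mean(P,0);print(np.round(P,4),c)
S=[f(*p,.04) for p in((202,179),(386,161),(402,345),(219,360))];print("stand",np.mean(S,0).round(4),np.round(S,4))
e=P[1]-P[0];e2=P[2]-P[3];print(np.degrees(np.arctan2(e[1],e[0])),np.degrees(np.arctan2(e2[1],e2[0])),np.degrees([np.arctan2(*(S[i]-S[j])[[1,0]]) for i,j in((1,0),(2,3))]))
print(rel([c[0],c[1],.09],R.from_quat(q).as_matrix()))
```

```text
[[ 0.5285 -0.1365  0.12  ]
 [ 0.5497 -0.1344  0.12  ]
 [ 0.551  -0.1565  0.12  ]
 [ 0.53   -0.1578  0.12  ]] [ 0.53981349 -0.14629839  0.12      ]
stand [ 0.5394 -0.1471  0.04  ] [[ 0.5061 -0.1181  0.04  ]
 [ 0.5671 -0.1122  0.04  ]
 [ 0.5741 -0.1763  0.04  ]
 [ 0.5103 -0.1817  0.04  ]]
5.593974815841759 3.6497078934146012 [5.5314104  4.80553824]
(array([0.0011, 0.0021, 0.1394]), array([0.02, 0.  , 0.28]))
```

Request:
jog_arm(
  newtons=60,
  deltas=[
    {"gripper":0.85,"offset":[0.0006,0.002,0],"rotation":[0,0,-4.8]},
    {"gripper":0.85,"offset":[0,0,0.03],"rotation":[0,0,0]},
    {"gripper":0.85,"offset":[0,0,0.03],"rotation":[0,0,0]},
    {"gripper":0.85,"offset":[0,0,0.03],"rotation":[0,0,0]},
    {"gripper":0.85,"offset":[0,0,0.03],"rotation":[0,0,0]},
    {"gripper":0.85,"offset":[0,0,0.02],"rotation":[0,0,0]},
    {"gripper":0.85,"offset":[0,0,0.006],"rotation":[0,0,0]},
    {"gripper":0.85,"offset":[0,0,0],"rotation":[0,0,0]},
  ],
)

```text
clock: 12.2
position: [0.5399, -0.1467, 0.0836]
ee_rot: [0.676, 0.737, 0.0, 0.0]
ft_force: [0.7, 0.5, 0.2]
grip_width: 0.848
grasp_force: 0.0
```

Run:
```python
from h import *
s=manip.get_obs();print(s["position"],s["ee_rot"])
c,sn=np.cos(np.radians(5)),np.sin(np.radians(5))
print(rel([.5396,-.1467,.083],np.array([[-sn,c,0],[c,sn,0],[0,0,-1]])))
```

```text
[ 0.53991289 -0.14669963  0.08357968] [6.76167802e-01 7.36747626e-01 1.37531571e-04 1.41702523e-04]
(array([ 0.    , -0.0003,  0.0006]), array([ 0.02,  0.  , -0.09]))
```

Request:
jog_arm(
  newtons=60,
  deltas=[
    {"gripper":0.4,"offset":[0,0,0],"rotation":[0,0,0]},
    {"gripper":0.3,"offset":[0,0,0],"rotation":[0,0,0]},
    {"gripper":0.1,"offset":[0,0,0],"rotation":[0,0,0]},
    {"gripper":0.1,"offset":[0,0,0],"rotation":[0,0,0]},
    {"gripper":0.1,"offset":[0,0,0],"rotation":[0,0,0]},
    {"gripper":0.1,"offset":[0,0,0],"rotation":[0,0,0]},
    {"gripper":0.1,"offset":[0,0,0],"rotation":[0,0,0]},
    {"gripper":0.1,"offset":[0,0,0],"rotation":[0,0,0]},
  ],
)

```text
clock: 13.0
position: [0.5408, -0.147, 0.085]
ee_rot: [0.677, 0.736, 0.0, 0.001]
ft_force: [-1.8, -0.1, 6.5]
grip_width: 0.246
grasp_force: 58.4
```

Request:
jog_arm(
  deltas=[
    {"gripper":0.1,"offset":[0,0,-0.005],"rotation":[0,0,0]},
    {"gripper":0.1,"offset":[0,0,-0.01],"rotation":[0,0,0]},
    {"gripper":0.1,"offset":[0,0,-0.02],"rotation":[0,0,0]},
    {"gripper":0.1,"offset":[0,0,-0.02],"rotation":[0,0,0]},
    {"gripper":0.1,"offset":[0,0,-0.025],"rotation":[0,0,0]},
    {"gripper":0.1,"offset":[0,0,-0.025],"rotation":[0,0,0]},
    {"gripper":0.1,"offset":[0,0,-0.015],"rotation":[0,0,0]},
    {"gripper":0.1,"offset":[0,0,0],"rotation":[0,0,0]},
    {"gripper":0.1,"offset":[0,0,0],"rotation":[0,0,0]},
  ],
)

```text
clock: 13.9
position: [0.5399, -0.1469, 0.2036]
ee_rot: [0.677, 0.736, 0.0, 0.001]
ft_force: [-0.1, 0.6, -1.2]
grip_width: 0.25
grasp_force: 58.7
```

Run:
```python
from h import *
s=manip.get_obs();print(s["clock"],repr(s["position"]),repr(s["ee_rot"]),s["ft_force"])
for n in("wrist","top","scene"):cv2.imwrite(f"pics/{n}7.png",imaging.camera(n))
x,y,up,n=restframe(2.486);spot=np.array([.5128,.0813,.0448])
# minimal-tilt orientation: rotate current tool so z -> -n
Q=R.from_quat(s["ee_rot"]);z=Q.as_matrix()[:,2];a=np.cross(z,-n);a=a/np.linalg.norm(a)*np.arccos(-n@z)
Rm=(R.from_rotvec(a)*Q).as_matrix();np.save("Rm.npy",Rm)
off,rv=rel(spot+n*(.081+.03),Rm);print("off in cur axes",off,"rot",rv)
print("pred tip px scene/top",proj("scene",s["position"]-[0,0,.081]),proj("top",s["position"]-[0,0,.081]),proj("scene",s["position"]))
cv2.imwrite("pics/s7c.png",cv2.resize(cv2.imread("pics/scene7.png")[60:260,190:390],None,fx=3,fy=3,interpolation=cv2.INTER_CUBIC))
```

```text
13.9 array([ 0.53991415, -0.14686811,  0.20359802]) array([6.77065515e-01, 7.35922252e-01, 9.78478495e-05, 8.47704265e-04]) [-0.13349322  0.60618847 -1.16591306]
off in cur axes [0.2064 0.0177 0.0525] rot [1.331e+01 1.213e+01 1.000e-02]
pred tip px scene/top (np.float64(288.3264857805899), np.float64(184.27476317637982)) (np.float64(293.1391581589478), np.float64(185.84295568869325)) (np.float64(288.56591314722664), np.float64(150.9809441960069))
```

View pics/s7c.png

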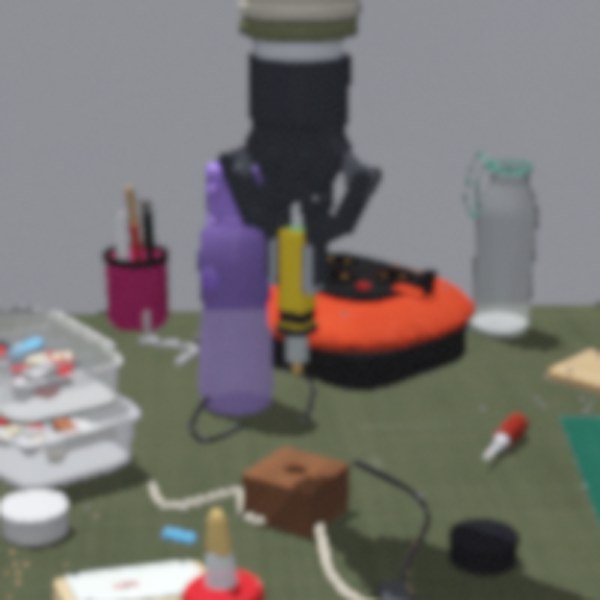

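The gauge tip shows at (289,184), as predicted, so the grip is straight. I carry it over the spot and tilt it.

Request:
jog_arm(
  deltas=[
    {"gripper":0.1,"offset":[0.03,0.0025,0.002],"rotation":[0,0,0]},
    {"gripper":0.1,"offset":[0.03,0.0025,0.002],"rotation":[0,0,0]},
    {"gripper":0.1,"offset":[0.03,0.0025,0.002],"rotation":[0,0,0]},
    {"gripper":0.1,"offset":[0.03,0.0025,0.002],"rotation":[0,0,0]},
    {"gripper":0.1,"offset":[0.03,0.0025,0.002],"rotation":[0,0,0]},
    {"gripper":0.1,"offset":[0.03,0.0025,0.002],"rotation":[0,0,0]},
    {"gripper":0.1,"offset":[0.0264,0.0027,0.002],"rotation":[0,0,0]},
    {"gripper":0.1,"offset":[0,0,0],"rotation":[4.43,4.04,0]},
    {"gripper":0.1,"offset":[0,0,0],"rotation":[4.43,4.04,0]},
    {"gripper":0.1,"offset":[0,0,0],"rotation":[4.43,4.04,0]},
    {"gripper":0.1,"offset":[0,0,0],"rotation":[0,0,0]},
    {"gripper":0.1,"offset":[0,0,0],"rotation":[0,0,0]},
  ],
)

```text
clock: 15.25
position: [0.5406, 0.0606, 0.189]
ee_rot: [0.669, 0.727, -0.013, -0.155]
ft_force: [-0.7, 1.2, -0.5]
grip_width: 0.251
grasp_force: 59.0
```

```bash
cat > chk.py <<'E'
from h import *
import sys
h=float(sys.argv[1])
s=manip.get_obs();im=imaging.camera("wrist");t=imaging.camera("top")
k=sys.argv[2];cv2.imwrite(f"pics/w{k}.png",im);cv2.imwrite(f"pics/t{k}.png",t);cv2.imwrite(f"pics/s{k}.png",imaging.camera("scene"))
x,y,up,n=restframe(2.486);spot=np.array([.5128,.0813,.0448]);Rm=np.load("Rm.npy")
print(s["clock"],repr(s["position"]),repr(s["ee_rot"]),s["ft_force"].round(1))
print("to hover",h,rel(spot+n*(.081+h),Rm))
def red(im):
    B,G,Rr=[im[...,i].astype(int) for i in range(3)];m=((Rr-G>50)&(Rr-B>50)).astype(np.uint8)
    N,_,st,c=cv2.connectedComponentsWithStats(m);return [(st[i].tolist(),c[i].round(1)) for i in range(1,N) if st[i][4]>8]
p=wproj(spot,s["position"],s["ee_rot"]);print("spot pred",p,proj("top",spot))
Z=R.from_quat(s["ee_rot"]).as_matrix()[:,2];tip=s["position"]+.081*Z;print("tip pred",wproj(tip,s["position"],s["ee_rot"]),"tilt err deg",np.degrees(np.arccos(-Z@n)))
print([r for r in red(im) if abs(r[1][0]-p[0])<40 and abs(r[1][1]-p[1])<40],[r for r in red(t) if abs(r[1][0]-195)<15 and abs(r[1][1]-225)<15])
E
python3 chk.py .03 8
```

```text
15.25 array([0.54055616, 0.060612  , 0.18904791]) array([ 0.6687886 ,  0.72707796, -0.01340799, -0.1545952 ]) [-0.7  1.2 -0.5]
to hover 0.03 (array([-0.0092,  0.0087,  0.038 ]), array([0.2 , 0.18, 0.12]))
spot pred (np.float64(287.5928642976404), np.float64(207.746601850353)) (np.float64(194.6597840863903), np.float64(224.92988269082065))
tip pred (np.float64(278.890616242269), np.float64(225.40927586932165)) tilt err deg 0.1486072378216049
[([278, 199, 20, 18, 173], array([287.8, 207.5]))] [([192, 222, 8, 7, 24], array([195.2, 225. ]))]
```

Request:
jog_arm(
  deltas=[
    {"gripper":0.1,"offset":[-0.0046,0.0044,0.012],"rotation":[0.2,0.18,0.1]},
    {"gripper":0.1,"offset":[-0.0046,0.0043,0.013],"rotation":[0,0,0]},
    {"gripper":0.1,"offset":[0,0,0.013],"rotation":[0,0,0]},
    {"gripper":0.1,"offset":[0,0,0],"rotation":[0,0,0]},
    {"gripper":0.1,"offset":[0,0,0],"rotation":[0,0,0]},
    {"gripper":0.1,"offset":[0,0,0],"rotation":[0,0,0]},
  ],
)

```text
clock: 16.0
position: [0.5406, 0.0596, 0.1504]
ee_rot: [0.669, 0.726, -0.013, -0.157]
ft_force: [-0.1, -0.5, -0.8]
grip_width: 0.257
grasp_force: 59.0
```

```bash
python3 chk.py .03 9
python3 - <<'E'
import cv2
im=cv2.imread("pics/w9.png")
cv2.imwrite("pics/w9c.png",cv2.resize(im[190:290,220:350],None,fx=6,fy=6,interpolation=cv2.INTER_CUBIC))
E
```

```text
16.0 array([0.54055201, 0.05964998, 0.15042246]) array([ 0.66911666,  0.72630339, -0.01346243, -0.15679622]) [-0.1 -0.5 -0.8]
to hover 0.03 (array([ 0.0009, -0.0005,  0.0004]), array([-0.04, -0.11, -0.08]))
spot pred (np.float64(278.34679415981174), np.float64(211.23363583379435)) (np.float64(194.6597840863903), np.float64(224.92988269082065))
tip pred (np.float64(278.89023022137303), np.float64(225.40372970921808)) tilt err deg 0.12281847869671912
[([268, 201, 22, 19, 206], array([278.6, 210. ]))] [([192, 222, 8, 7, 25], array([195.3, 225.1]))]
```

Request:
jog_arm(
  deltas=[
    {"gripper":0.1,"offset":[0.0009,-0.0005,0.008],"rotation":[0,0,0]},
    {"gripper":0.1,"offset":[0,0,0.009],"rotation":[0,0,0]},
    {"gripper":0.1,"offset":[0,0,0.007],"rotation":[0,0,0]},
    {"gripper":0.1,"offset":[0,0,0],"rotation":[0,0,0]},
    {"gripper":0.1,"offset":[0,0,0],"rotation":[0,0,0]},
    {"gripper":0.1,"offset":[0,0,0],"rotation":[0,0,0]},
  ],
)

```text
clock: 16.75
position: [0.5341, 0.0649, 0.1277]
ee_rot: [0.669, 0.726, -0.014, -0.157]
ft_force: [-0.1, -0.4, -0.9]
grip_width: 0.249
grasp_force: 59.0
```

```bash
python3 chk.py .006 10
python3 - <<'E'
import cv2,numpy as np
im=cv2.imread("pics/w10.png");t=cv2.imread("pics/s10.png")
a=cv2.resize(im[185:285,230:330],(600,600),interpolation=cv2.INTER_CUBIC)
from h import proj
u,v=map(int,proj("scene",[.5128,.0813,.0448]));print(u,v)
b=cv2.resize(t[v-20:v+13,u-5:u+6],(200,600),interpolation=cv2.INTER_CUBIC)
cv2.imwrite("pics/w10c.png",np.hstack([a,b]))
E
```

```text
16.75 array([0.53406508, 0.06485489, 0.1277176 ]) array([ 0.66920045,  0.72619943, -0.01358416, -0.1569096 ]) [-0.1 -0.4 -0.9]
to hover 0.006 (array([0.    , 0.0001, 0.0002]), array([-0.05, -0.12, -0.09]))
spot pred (np.float64(279.1291217756661), np.float64(222.59593426237177)) (np.float64(194.6597840863903), np.float64(224.92988269082065))
tip pred (np.float64(278.8899538195694), np.float64(225.40364678019668)) tilt err deg 0.13174164704549804
[([268, 211, 24, 12, 130], array([279.8, 215.7]))] [([192, 224, 8, 5, 17], array([195.6, 226.2]))]
231 254
```

View pics/w10c.png

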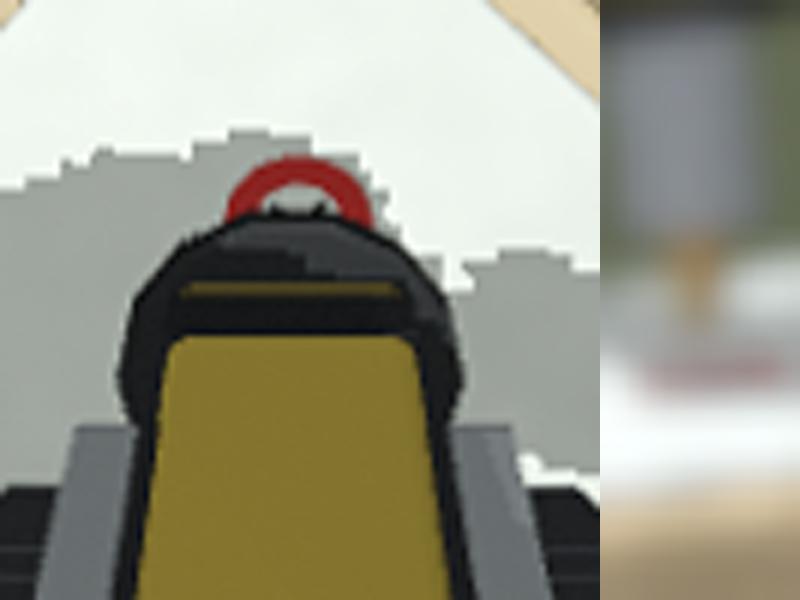

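The wrist half shows the collar centred over the ring to within about 1 mm. The scene half shows the brass tip just above the ring. I check the leftover offset numerically in the scene view.

Run:
```python
from h import *
spot=np.array([.5128,.0813,.0448]);x,y,up,n=restframe(2.486)
s=manip.get_obs();Z=R.from_quat(s["ee_rot"]).as_matrix()[:,2];tip=s["position"]+.081*Z
print("pred spot",proj("scene",spot),"tip",proj("scene",tip),"tip5mm up",proj("scene",tip-.005*Z))
for d in np.eye(3)*.001:print(np.subtract(proj("scene",tip+d),proj("scene",tip)).round(2))
for k in(8,9,10):
    im=cv2.imread(f"pics/s{k}.png").astype(float);
    sub=im[225:275,205:260];B,G,Rr=sub[...,0],sub[...,1],sub[...,2]
    Y,X=np.mgrid[225:275,205:260]
    for nm,w in(("red",np.clip(Rr-G-22,0,None)*(abs(G-B)<25)),("brass",np.clip(G-B-18,0,None)*(Rr>G)*(Y<255))):
        sel=w*((abs(X-232)<9)&(Y>238)&(Y<262))
        if sel.sum()>0: print(k,nm,(sel*X).sum()/sel.sum(),(sel*Y).sum()/sel.sum(),sel.sum().round())
```

```text
pred spot (np.float64(231.4000524286081), np.float64(254.9529625591654)) tip (np.float64(231.14558237314048), np.float64(251.97668735698485)) tip5mm up (np.float64(230.92106852966864), np.float64(249.55160752329493))
[-0.36 -0.15]
[-0.34  0.19]
[-0.02 -0.43]
9 brass 229.75 239.34 100.0
10 brass 230.72527472527472 248.34065934065933 91.0
```

Request:
jog_arm(
  deltas=[
    {"gripper":0.1,"offset":[0,0.0003,0.003],"rotation":[0,0,0]},
    {"gripper":0.1,"offset":[0,0,0.003],"rotation":[0,0,0]},
    {"gripper":0.1,"offset":[0,0,0.001],"rotation":[0,0,0]},
    {"gripper":0.1,"offset":[0,0,0],"rotation":[0,0,0]},
    {"gripper":0.1,"offset":[0,0,0],"rotation":[0,0,0]},
    {"gripper":0.1,"offset":[0,0,0],"rotation":[0,0,0]},
  ],
)

```text
clock: 17.5
position: [0.5325, 0.0662, 0.1209]
ee_rot: [0.669, 0.726, -0.014, -0.157]
ft_force: [0.4, -0.3, 1.1]
grip_width: 0.244
grasp_force: 59.2
```

Request:
jog_arm(
  deltas=[
    {"gripper":0.1,"offset":[0,0,0.001],"rotation":[0,0,0]},
    {"gripper":0.1,"offset":[0,0,0.001],"rotation":[0,0,0]},
    {"gripper":0.1,"offset":[0,0,0],"rotation":[0,0,0]},
    {"gripper":0.1,"offset":[0,0,0],"rotation":[0,0,0]},
    {"gripper":0.1,"offset":[0,0,0],"rotation":[0,0,0]},
  ],
)

```text
clock: 18.0
position: [0.532, 0.0666, 0.1189]
ee_rot: [0.669, 0.726, -0.014, -0.157]
ft_force: [-0.1, -1.1, 1.4]
grip_width: 0.249
grasp_force: 59.1
```

```bash
cat > f.py <<'E'
from h import *
x,y,up,n=restframe(2.486);spot=np.array([.5128,.0813,.0448]);F=[]
for _ in range(12): 
    imaging.camera("scene");s=manip.get_obs();F.append([s["ft_force"]@n,*s["ft_force"]])
Z=R.from_quat(s["ee_rot"]).as_matrix()[:,2];d=s["position"]+.081*Z-spot
print(s["clock"],"F.n",np.mean(F,0).round(2),np.std(F,0)[0].round(2),"tip rel spot up,y,n mm",(np.array([up,y,n])@d*1e3).round(2),"tilt",np.degrees(np.arccos(-Z@n)).round(2),s["grip_width"])
E
python3 f.py
```

```text
18.6 F.n [ 1.47  0.27 -0.6   1.36] 0.42 tip rel spot up,y,n mm [ 0.1  -0.07 -3.07] tilt 0.14 0.24798202531089888
```

Request:
jog_arm(
  deltas=[
    {"gripper":0.1,"offset":[0,0,0.001],"rotation":[0,0,0]},
    {"gripper":0.1,"offset":[0,0,0.001],"rotation":[0,0,0]},
    {"gripper":0.1,"offset":[0,0,0],"rotation":[0,0,0]},
    {"gripper":0.1,"offset":[0,0,0],"rotation":[0,0,0]},
    {"gripper":0.1,"offset":[0,0,0],"rotation":[0,0,0]},
  ],
)

```text
clock: 19.1
position: [0.5315, 0.067, 0.117]
ee_rot: [0.669, 0.726, -0.014, -0.157]
ft_force: [1.1, -1.5, 2.2]
grip_width: 0.251
grasp_force: 59.3
```

```bash
python3 f.py
```

```text
19.7 F.n [ 2.42  0.75 -0.56  2.24] 0.5 tip rel spot up,y,n mm [ 0.13 -0.07 -5.09] tilt 0.14 0.250174813396633
```

```bash
python3 -c "
from workcell import workorder
print(workorder.hand_in())"
```

```text
the job is handed in; nothing more can be done
None
```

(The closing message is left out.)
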